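# Size a dowel in the taper gauge

### The arm

A 6-joint arm with a two-finger parallel gripper is mounted at the origin on the work surface. World frame = base frame: x ahead of the robot, y to its left, z up, the work surface at z = 0. Lengths are in m, angles in rad, forces in N, time in s.
With the tool pointing down it reaches from about 0.35 to 0.85 m from the base axis. Payload 8.1 kg.
Tool frame: the origin (TCP) lies midway between the tips of the shut fingers; the grasp point (between the pads) lies 19 mm behind it (pinch_z is the distance from the TCP to the grasp point, in m); z points along the fingers, y is the line along which they close (so a half turn about z gives the same grasp; the last joint's range is limited). The gripper opens to 93 mm and grips with 3 to 60 N. Pads are 15 mm wide; open, the fingers measure 128 mm over their backs; the gripper's body (75 mm by 188 mm) begins 65 mm behind the grasp point.
Start: joints at [1.094, 0.13, 1.488, -0, 1.523, -0.085], TCP at [0.229, 0.555, 0.219] pointing down, gripper open.
Joint ranges: [-2.96, 2.96], [-0.89, 2.26], [0.02, 2.5], [-1.34, 4.48], [0, 2.73], [-2.66, 2.66]. Speed limits (rad/s): [2.39, 2.39, 2.79, 3.14, 3.14, 3.14].

### API

Orientations are given as a unit quaternion [x, y, z, w].
In Python, from bench import observe, camera, camera_info, job_done, pinch_z gives the robot as it stands.
- The arm moves only by the tool play_rows, never from a script. Its argument "deltas" is a list that holds one entry, the list of rows, each a list of 6 numbers: the shift along the tool's x, y, z in cm, then the turn, a rotation vector about the tool's x, y, z in degrees. In form: [[[x, y, z, ax, ay, az], ...]]. A call has 1 to 12 rows; each row shifts and turns the commanded pose from where the row before left it, along the tool's axes as they then stand; what a row does not reach is not made up. A row lasts 1/10 s, in which the tool goes at most 50 mm and 8.59 degrees, less where a joint would pass 70% of its speed; a pose out of reach is approached as far as the arm can. A call with a gripper value outside its range is refused whole. "hand" is the opening, from 0 (shut) to 1 (fully open), set as the call begins (left out, the last holds). The fingers move at their own pace and stop on an object; "force" is the grip in N (left out, the last holds). Time passes only in rows, so rows that do not move let the fingers close. It gives the time, the measured TCP pose, the force, the opening and the grip force at its end, in the units of the state.
- observe(): the state, without advancing time (a new reading comes with each control period).
- camera(name): name is "scene" or "top" or "wrist"; returns (picture, depth): 384x512x3 uint8, red, green, blue; 384x512 float32, m along the optical axis (not along the pixel's ray), 0 where there is no reading.
- camera_info(name): a dict with "fx", "fy", "cx", "cy" (pixels), "origin" and "orientation" of the camera in the world. Camera axes: x right, y down, z forward; pixel columns grow to the right and rows downward; lengths in m; the calibration is good to about 2 mm. A picture is of the moment at which its call begins: read the wrist's pose just before it. camera_info takes no time and is no camera call; for the wrist camera it gives the pose at the moment of the call.
- job_done(): hands the job in; it is judged then, once.
The state is a dict: "time": time; "joints": joint angles; "qvel": joint speeds; "joint_torque": joint torques, N m; "ee_pos": TCP position; "eef_rot": TCP orientation; "force": force on the tool from outside, world axes, zero at the start; "torque": the same for the moment, N m; "grip_width": finger opening in m; "grasp_force": force on a finger pad.
Only numpy, scipy, OpenCV 4.12 (cv2) and the standard library are available. Lean on these libraries where they do the work, as an engineer would, in place of code of your own. Each camera call takes 0.05 s, during which the arm holds its last target. There are 200 camera calls.

### The job

Find the thickness of the plain tall dowel with the taper gauge: stand it upright in the wide part of the slot, slide it gently towards the narrow end until it wedges firmly between fence and jaw, and let go of it. Then slide the gauge's cursor along until its blade rests lightly against the dowel, so that the reading can be taken. Leave the dowel wedged and upright, and do not disturb the other things on the bench.

Things in the scene. Friction and masses are not known exactly. Their poses are not given: they have to be found in the camera images.
- dowel: the stock: a plain light-wood round rod standing on end, 95 mm tall, about 28 mm thick (26 to 30: its true thickness is what the gauge is to tell), about 45 g. Origin: centre of its underside, z up its axis
- gauge: fixed taper gauge: plywood base 310 x 135 x 6 mm, on it a straight aluminium fence 300 mm long, 16 mm wide, top 30 mm above the bench. Origin on the bench under the middle of the fence's inner face; x along the fence from the slot's wide end to its narrow end, z up. The fence fills y -16 to 0 mm; the slot is at y > 0, its floor 6 mm above the bench
- slot_start (a point): point on the slot's floor in its wide part, 35 mm on the wide side of the gauge's middle, 16 mm from the fence; axes as the gauge's. The slot is 35 to 41 mm wide here and narrows 1 mm for every 8 mm of x; the dowel wedges 45 to 120 mm further along x; a push of 5 to 10 N along x wedges it, much more is too hard
- jaw: the gauge's slanted jaw, an aluminium bar 290 x 22 x 24 mm clamped on the base across the slot (fixed, but clamped a little differently each time). Origin at the foot of the middle of its face towards the fence; x along that face towards the narrow end, y square to the face, away from the slot, z up. Its top is 30 mm above the bench
- cursor (a joint): how far the cursor has been slid along the fence from the wide end towards the narrow end, m; 0 to 0.24. It runs parallel to the gauge's x, has about 1.2 N of friction and stays where it is left
- cursor_face (a point): front face of the cursor's steel blade, over the slot, 43 mm above the bench, 14 mm from the fence's inner face; axes as the gauge's. The blade is 70 mm across the slot, 12 mm high, 8 mm thick, behind this point; it passes above fence and jaw and meets the dowel with this face
- cursor_grip (a point): the cursor's upright black grip, 14 mm along the fence by 18 mm across it, rising from 37 to 87 mm above the bench; this point is on its axis, 75 mm above the bench, 40 mm behind the blade's front face, over the fence (16 mm outside its inner face); axes as the gauge's
- oil_bottle: bystander, leave alone: round amber bottle with white cap, 44 mm thick, 85 mm tall; origin: centre of its underside
- jar_a: bystander, leave alone: squat amber jar with black lid, 52 mm thick, 60 mm tall; origin: centre of its underside
- jar_b: bystander, leave alone: squat green jar with white lid, 52 mm thick, 65 mm tall; origin: centre of its underside
- offcut: bystander, leave alone: short thick disc of dowel, 44 mm thick, 30 mm tall; origin: centre of its underside
- water_cup: bystander, leave alone: white cup, 70 mm wide, 75 mm tall; origin: centre of its underside
- brush: bystander, leave alone: paint brush lying down, 180 mm long
- eraser: bystander, leave alone: rubber block 50 x 24 x 14 mm; origin: centre of its underside

How it is judged:
On the way, in this order (a step that is already met when the one before it is completed fails the run):
1. held by the gripper, the dowel stands upright in the slot and is pressed against both fence and jaw with at least 4 N, the cursor not touching it (z of dowel in the frame of gauge below 0.012 m and angle between dowel's own z axis and vertical below 0.12 rad and y of dowel in the frame of gauge between 0.01 and 0.019 m and x of dowel in the frame of gauge above 0 m and contact force between dowel and jaw above 4 N and contact force between dowel and gauge above 4 N and contact force between the fingers and dowel above 0.3 N and x of dowel in the frame of cursor_face above 0.022 m), for 0.2 s.
2. the gripper has let go of the dowel, which stays wedged upright, the cursor not yet at it (z of dowel in the frame of gauge below 0.012 m and angle between dowel's own z axis and vertical below 0.12 rad and y of dowel in the frame of gauge between 0.01 and 0.019 m and x of dowel in the frame of gauge above 0 m and contact force between dowel and jaw above 0.15 N and y of dowel in the frame of jaw above -0.0152 m and contact force between the fingers and dowel below 0.05 N and x of dowel in the frame of cursor_face above 0.022 m), for 0.2 s.
At the end, for the whole second after the job is handed in: The dowel stands upright (within 0.12 rad) on the slot's floor, wedged: touching the fence and still pressed by the jaw (at least 0.15 N); the cursor's blade is at the dowel, gap under 3 mm; nothing is held and all is at rest (z of dowel in the frame of gauge below 0.012 m and angle between dowel's own z axis and vertical below 0.12 rad and y of dowel in the frame of gauge between 0.01 and 0.019 m and x of dowel in the frame of gauge above 0 m and contact force between dowel and jaw above 0.15 N and y of dowel in the frame of jaw above -0.0152 m and x of dowel in the frame of cursor_face between 0.0115 and 0.0167 m and contact force between the fingers and anything else below 0.05 N and linear speed of dowel below 0.01 m/s).
It fails at once if the dowel is forced into the gauge: more than 30 N on the jaw or on fence and base (contact force between dowel and jaw above 30 N or contact force between dowel and gauge above 30 N).
It fails at once if the dowel tips over (more than 0.6 rad) (angle between dowel's own z axis and vertical above 0.6 rad).
It fails at once if another thing on the bench is moved by more than 25 mm (distance of any of oil_bottle, jar_a, jar_b, offcut, water_cup, brush, eraser from where it was at the start of the episode above 0.025 m).
It also fails if it takes over 72 s, if anything falls off the work surface, if the arm or the gripper's body presses on something with over 40 N, if the wrist force passes 120 N, or if a joint passes its speed limit or range.

## Working session

There is one attempt and no reset: what is moved stays moved. The work goes in short steps, Python scripts to look and compute and a tool call to move; the robot and the scene stay as the last step left them, time stands still between calls to the robot, and variables do not carry over. Pictures are saved under pics/ and viewed, at most 10 in all, crops included, and the job is handed in when it is done.

Besides the shell and the picture viewer there is one more tool, called after "Request:" as a command line: name --argument value ..., lists and objects as JSON in quotes. play_rows: Moves the arm, as the interface text tells. Its arguments: {"type":"object","properties":{"deltas":{"type":"array"},"hand":{"type":"number"},"force":{"type":"number"}},"required":["deltas"]}

```bash
mkdir -p pics; ls
cat > h.py <<'E'
import numpy as np,cv2
from bench import *
from scipy.spatial.transform import Rotation as R
def cloud(n):
    i=camera_info(n); p,d=camera(n); v,u=np.mgrid[:384,:512]
    c=np.dstack([(u-i['cx'])/i['fx']*d,(v-i['cy'])/i['fy']*d,d])
    o=i['orientation']; M=R.from_quat(o).as_matrix() if np.size(o)==4 else np.array(o)
    w=c@M.T+np.array(i['origin']); w[d==0]=np.nan
    return p,w
def save(n,p): cv2.imwrite('pics/'+n+'.png',p[...,::-1])
E
python3 - <<'E'
from h import *
s=observe();print(s,pinch_z)
for n in('top','scene'):
    p,w=cloud(n);save(n,p);np.savez('pics/'+n,p=p,w=w)
    print(camera_info(n))
E
```

```text
pics
{'time': 0.0, 'joints': array([ 1.09363617e+00,  1.31166113e-01,  1.48930846e+00, -1.11491253e-05,
        1.52299278e+00, -8.53955858e-02]), 'qvel': array([ 1.26290749e-04, -1.56408822e-04, -2.10076771e-03,  2.74294099e-07,
        1.46071311e-03, -4.60925882e-05]), 'joint_torque': array([ 1.20232322e-03, -5.59852123e+01, -4.91753054e+01,  7.71704572e-02,
        3.57221067e-02, -1.59681927e-04]), 'ee_pos': array([0.22880342, 0.55402908, 0.21756847]), 'eef_rot': array([ 1.94631670e-01,  9.80875953e-01, -9.02059571e-04, -2.54843916e-04]), 'force': array([-1.04525319,  0.29327799, -0.61878083]), 'torque': array([-0.02220368,  0.00556531,  0.03394463]), 'grasp_force': 0.0, 'grip_width': 0.09307957133567808} 0.0188
{'fx': 385.3027077371651, 'fy': 385.3027077371651, 'cx': 257.88493446252727, 'cy': 191.6108031510023, 'origin': array([ 0.37268155, -0.01987982,  0.96719552]), 'orientation': array([ 0.71974257, -0.68411574,  0.08130229, -0.08571013])}
{'fx': 449.7431950158703, 'fy': 449.7431950158703, 'cx': 249.77062894019753, 'cy': 184.60755747465566, 'origin': array([ 1.1238326 , -0.55545526,  1.16609906]), 'orientation': array([ 0.87974384,  0.3604193 , -0.11884345, -0.28639996])}
```

View pics/top.png

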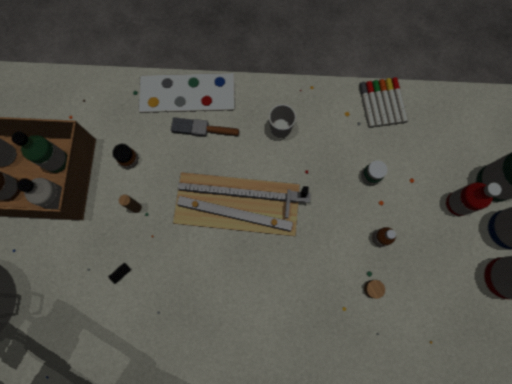

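View pics/scene.png

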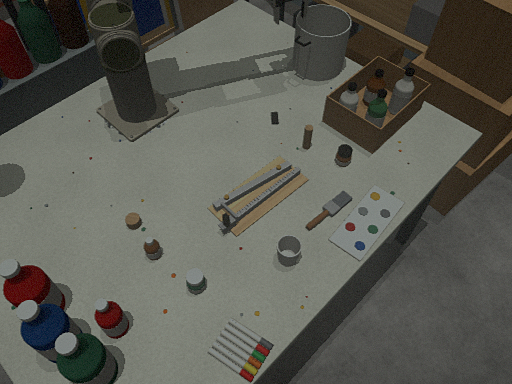

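The top view shows the dowel at about (130,203) and jar_a at (124,155). The gauge lies around (240,205), with its fence on the upper side. The cursor is at the right, wide end (~(295,200)), so gauge x points left in the image. Next I measure these.

Run:
```python
from h import *
for n in('top','scene'):
    f=np.load('pics/'+n+'.npz');p,w=f['p'],f['w']; X,Y,Z=w[...,0],w[...,1],w[...,2]
    print(n)
    if n=='top': cs=dict(dowel=(130,203),jar=(124,155))
    else: cs=dict(dowel=(308,130),jar=(344,152))
    for k,(u,v) in cs.items():
        s=np.zeros(Z.shape,bool);s[v-20:v+20,u-14:u+14]=1
        q=w[s&(Z>.02)]; zt=np.nanpercentile(q[:,2],97); t=q[q[:,2]>zt-.012]
        print(k,len(q),zt,t.mean(0),np.ptp(t,0), 'all',q[:,:2].min(0),q[:,:2].max(0))
    # gauge region: z 22..37
    c=w[200,240] if n=='top' else w[195,258]; print('c',c)
    near=(abs(X-c[0])<.12)&(abs(Y-c[1])<.2)
    m=(near&(Z>.022)&(Z<.036)).astype(np.uint8)
    k,l,st,ce=cv2.connectedComponentsWithStats(m)
    for i in range(1,k):
        if st[i,4]>60:
            q=w[l==i]; r=cv2.minAreaRect(q[:,:2].astype(np.float32)); (vx,vy,x0,y0)=cv2.fitLine(q[:,:2].astype(np.float32),cv2.DIST_HUBER,0,.001,.001).ravel()
            print('comp',st[i],np.median(q[:,2]),r,'dir',vx,vy,x0,y0)
    q=w[near&(Z>.06)&(Z<.1)&(abs(Y-c[1])<.2)]; print('hi',len(q),q.mean(0) if len(q) else 0,np.ptp(q,0))
    q=w[near&(Z>.04)&(Z<.055)]; print('blade',len(q),q.min(0),q.max(0))
```

```text
top
dowel 236 0.0982713439017669 [0.54745791 0.29954485 0.09537432] [0.02682556 0.02760884 0.01253746] all [0.53425354 0.28701095] [0.56203497 0.3149584 ]
jar 427 0.06386929351765198 [0.67416515 0.33537442 0.06077716] [0.04586747 0.0459763  0.01331544] all [0.65013929 0.31001029] [0.69821896 0.35957521]
c [0.57936791 0.03641991 0.00912956]
comp [178 183 109  18 745] 0.030512328129145838 ((0.5975949168205261, 0.05767763406038284), (0.27316558361053467, 0.017264600843191147), 86.79459381103516) dir 0.053153563 0.99858636 0.59688044 0.05649534
comp [ 177  196  116   35 1016] 0.03076086010051232 ((0.542486846446991, 0.04807453602552414), (0.28885015845298767, 0.023203527554869652), 79.78985595703125) dir 0.17641507 0.9843159 0.5414238 0.046860922
hi 63 [ 0.5939607  -0.11780469  0.08280241] [0.01798461 0.01292609 0.02770832]
blade 132 [ 0.51962522 -0.13237012  0.04003892] [0.60457438 0.15222845 0.0545667 ]
scene
dowel 164 0.09937957955337325 [0.54904796 0.29441183 0.09554684] [0.02807376 0.02853419 0.01348072] all [0.53447215 0.28127503] [0.56254592 0.31094725]
jar 320 0.0647364367156535 [0.67503312 0.33051885 0.06076136] [0.04641752 0.04445379 0.01487472] all [0.61172354 0.30354612] [0.70108962 0.4326441 ]
c [0.57549    0.03279387 0.00959111]
comp [212 160  80  49 576] 0.030496186305850936 ((0.541808545589447, 0.04424937814474106), (0.2906818091869354, 0.02696509100496769), 79.49442291259766) dir 0.17682105 0.98424304 0.5420412 0.040342744
comp [235 167  65  51 449] 0.030338443982836028 ((0.5970317721366882, 0.05676014721393585), (0.26625001430511475, 0.019810577854514122), 86.97402954101562) dir 0.05308833 0.9985898 0.597956 0.052317295
hi 59 [ 0.59717513 -0.12520273  0.07925607] [0.02029789 0.01375324 0.03179526]
blade 127 [ 0.51602397 -0.13959969  0.04004544] [0.60469388 0.14551824 0.05486102]
```

Run:
```python
from h import *
f=np.load('pics/top.npz');w=f['w']; X,Y,Z=w[...,0],w[...,1],w[...,2]
for y in np.arange(.32,.56,.02):
    s=(Y>y)&(Y<y+.02)&(X>.48)&(X<.62); print(round(y,2),np.nanmax(Z[s]) if s.any() else None, s.sum())
# path from start to dowel
s=(X>.2)&(X<.62)&(Y>.2)&(Y<.4)&(Z>.1); print('tall in path',w[s].max(0) if s.any() else None)
# base plate extent
e=np.array([.0531,.9986]);n=np.array([-.9986,.0531]);P=(w[...,:2]-np.array([.589,.05]))
a=P@e;b=P@n;p=f['p'].astype(int); wood=(p[...,0]-p[...,2]>60)&(abs(a)<.2)&(b>-.06)&(b<.14)&(Z<.015)
print(wood.sum(),np.percentile(a[wood],[0.5,1,50,99,99.5]),np.percentile(b[wood],[1,99]))
```

```text
0.32 0.006437728597426973 319
0.34 0.00666197996313167 395
0.36 0.005887628205392126 416
0.38 0.005958184439052938 416
0.4 0.007380105111783664 412
0.42 0.12492457127316192 1519
0.44 0.12357517523778683 177
0.46 0.12299757242062725 490
0.48 0.1604187491295619 688
0.5 0.16004807251128472 406
0.52 0.12613248844033542 225
0.54 0.12479435044576714 215
0.56 0.12251405555994965 220
tall in path NoneTraceback (most recent call last):
  File "<stdin>", line 10, in <module>
    return _quantile_unchecked(
        a, q, axis, out, overwrite_input, method, keepdims, weights)
    return _ureduce(a,
                    func=_quantile_ureduce_func,
    ...<5 lines>...
                    overwrite_input=overwrite_input,
                    method=method)
    r = func(a, **kwargs)
    result = _quantile(arr,
                       quantiles=q,
    ...<2 lines>...
                       out=out,
                       weights=wgt)
    slices_having_nans = np.isnan(arr[-1, ...])
                                  ~~~^^^^^^^^^
IndexError: index -1 is out of bounds for axis 0 with size 0
```

Request:
play_rows --deltas '[[[-4, -1.2, 0, 0, 0, -2.5], [-4, -1.2, 0, 0, 0, -2.5], [-4, -1.0, 0, 0, 0, -2.5], [-4, -0.8, 0, 0, 0, -2.5]]]'

```text
time: 0.5
ee_pos: [0.3675, 0.4624, 0.2182]
eef_rot: [0.107, 0.994, -0.0, -0.0]
force: [0.8, 0.6, -0.3]
grip_width: 0.0926
grasp_force: 0.0
```

```bash
cat >> h.py <<'E'
def go(x,y,z,yaw=86.95):
    """remaining move in tool axes (cm) and turn (deg) to have the TCP at x,y,z, closing axis at yaw, straight down"""
    s=observe(); r=R.from_quat(s['eef_rot']); a=np.radians(yaw)
    yv=np.array([np.cos(a),np.sin(a),0]); zv=np.array([0,0,-1.]); T=R.from_matrix(np.c_[np.cross(yv,zv),yv,zv])
    d=(np.array([x,y,z])-s['ee_pos'])*100
    print('ee',s['ee_pos'].round(4),'cm in tool now',r.inv().apply(d).round(2),'in final tool',T.inv().apply(d).round(2),'turn',np.degrees((r.inv()*T).as_rotvec()).round(2),'F',s['force'].round(1))
E
python3 - <<'E'
from h import *
go(.50,.30,.2)
E
```

```text
ee [0.3675 0.4624 0.2182] cm in tool now [-16.41 -13.03   1.83] in final tool [-14.1  -15.51   1.82] turn [-0.04 -0.03 -9.27] F [ 0.8  0.6 -0.3]
```

Request:
play_rows --deltas '[[[0, 0, 0, 0, 0, -4.6], [0, 0, 0, 0, 0, -4.6], [-3.5, -3.9, 0.4, 0, 0, 0], [-3.5, -3.9, 0.5, 0, 0, 0], [-3.5, -3.9, 0.5, 0, 0, 0], [-3.5, -3.9, 0.4, 0, 0, 0], [0, 0, 0, 0, 0, 0], [0, 0, 0, 0, 0, 0]]]'

```text
time: 1.3
ee_pos: [0.4915, 0.3069, 0.2009]
eef_rot: [0.03, 1.0, -0.0, -0.001]
force: [0.7, 0.5, 0.0]
grip_width: 0.093
grasp_force: 0.0
```

Run:
```python
from h import *
go(.50,.30,.2)
p,w=cloud('wrist');save('w1',p);np.savez('pics/w1',p=p,w=w)
Z=w[...,2];s=(Z>.05)&(Z<.11)&(np.hypot(w[...,0]-.548,w[...,1]-.297)<.04)
q=w[s];print(len(q),q.min(0),q.max(0)); t=q[q[:,2]>np.percentile(q[:,2],95)-.006]
print(cv2.minEnclosingCircle(t[:,:2].astype(np.float32)),t.mean(0))
```

```text
ee [0.4915 0.3069 0.2009] cm in tool now [-0.89 -0.64  0.09] in final tool [-0.89 -0.65  0.09] turn [-0.02 -0.07 -0.37] F [0.7 0.5 0. ]
1041 [0.53463149 0.28689246 0.05000545] [0.56236054 0.31385894 0.09755823]
((0.5485098361968994, 0.3003523349761963), 0.01406976580619812) [0.54700029 0.30053895 0.0952212 ]
```

View pics/w1.png

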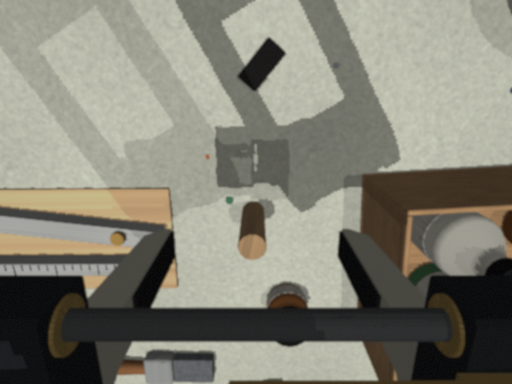

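Wrist view: the dowel top at (252,247) gives (0.5485, 0.3003), which agrees with the top camera within 1 mm, so I use the top camera's gauge measurement. Now go down to grasp.

Run:
```python
from h import *
go(.5485,.3003,.04)
```

```text
ee [0.4909 0.308  0.2011] cm in tool now [-5.81 -0.44 16.11] in final tool [-5.79 -0.46 16.11] turn [-0.   -0.06 -0.26] F [0.2 1.  0.4]
```

Request:
play_rows --deltas '[[[-2.9, -0.23, 0, 0, 0, -0.3], [-2.9, -0.23, 0, 0, 0, 0], [0, 0, 4, 0, 0, 0], [0, 0, 4, 0, 0, 0], [0, 0, 4, 0, 0, 0], [0, 0, 3, 0, 0, 0], [0, 0, 1.1, 0, 0, 0], [0, 0, 0, 0, 0, 0], [0, 0, 0, 0, 0, 0], [0, 0, 0, 0, 0, 0]]]'

```text
time: 2.35
ee_pos: [0.5505, 0.3015, 0.0433]
eef_rot: [0.025, 1.0, 0.001, 0.002]
force: [0.3, 0.6, 0.2]
grip_width: 0.0928
grasp_force: 0.0
```

Run:
```python
from h import *
go(.5485,.3003,.04)
```

```text
ee [0.5505 0.3015 0.0433] cm in tool now [ 0.19 -0.13  0.33] in final tool [ 0.19 -0.13  0.33] turn [0.11 0.21 0.13] F [0.3 0.6 0.2]
```

Request:
play_rows --deltas '[[[0.2, -0.1, 0.2, 0, 0, 0], [0, 0, 0, 0, 0, 0], [0, 0, 0, 0, 0, 0]]]'

```text
time: 2.65
ee_pos: [0.547, 0.2994, 0.0391]
eef_rot: [0.026, 1.0, 0.0, 0.0]
force: [-0.8, -0.1, 0.1]
grip_width: 0.0931
grasp_force: 0.0
```

Request:
play_rows --deltas '[[[0, 0, 0, 0, 0, 0], [0, 0, 0, 0, 0, 0], [0, 0, 0, 0, 0, 0], [0, 0, 0, 0, 0, 0], [0, 0, 0, 0, 0, 0], [0, 0, 0, 0, 0, 0], [0, 0, 0, 0, 0, 0], [0, 0, 0, 0, 0, 0]]]' --hand 0 --force 20

```text
time: 3.45
ee_pos: [0.5468, 0.2995, 0.0385]
eef_rot: [0.026, 1.0, 0.0, 0.0]
force: [0.4, 0.0, 1.0]
grip_width: 0.0337
grasp_force: 0.0
```

Request:
play_rows --deltas '[[[0, 0, 0, 0, 0, 0], [0, 0, 0, 0, 0, 0], [0, 0, 0, 0, 0, 0], [0, 0, 0, 0, 0, 0]]]'

```text
time: 3.85
ee_pos: [0.5468, 0.2994, 0.0385]
eef_rot: [0.026, 1.0, -0.0, -0.0]
force: [0.4, 1.2, -1.0]
grip_width: 0.0273
grasp_force: 20.0
```

Request:
play_rows --deltas '[[[0, 0, -1, 0, 0, 0], [0, 0, -3, 0, 0, 0], [0, 0, -3, 0, 0, 0], [0, 0, 0, 0, 0, 0], [0, 0, 0, 0, 0, 0]]]'

```text
time: 4.35
ee_pos: [0.5477, 0.2998, 0.1102]
eef_rot: [0.026, 1.0, 0.001, 0.001]
force: [0.2, -0.3, -0.5]
grip_width: 0.0272
grasp_force: 20.0
```

Run:
```python
from h import *
import numpy as np
# gauge (top camera): inner face line, x=0 near Y .046
e=np.array([.0531,.9986]);n=np.array([-.9986,.0531])
fc=np.array([.5969,.0565]); o=fc+8e-3*n; o=o+e*((.045-o[1])/e[1]); print('origin',o)
for x,y in((-.035,.0165),(-.02,.0165),(.06,.014)): print(x,y,o+x*e+y*n)
t=o-.030*e+.0165*n
go(t[0],t[1],.11); print(observe()['grip_width'],observe()['grasp_force'])
p,w=cloud('wrist');save('w2',p)
```

```text
origin [0.58827711 0.045     ]
-0.035 0.0165 [0.56994171 0.01092515]
-0.02 0.0165 [0.57073821 0.02590415]
0.06 0.014 [0.57748271 0.1056594 ]
ee [0.5477 0.2998 0.1102] cm in tool now [-3.710e+00 -2.824e+01 -1.000e-02] in final tool [-3.760e+00 -2.823e+01  2.000e-02] turn [0.07 0.14 0.1 ] F [ 0.2 -0.3 -0.5]
0.027155618421243036 19.99988079071045
```

View pics/w2.png

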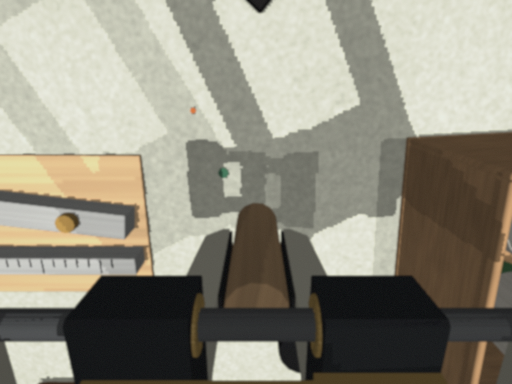

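Request:
play_rows --deltas '[[[-0.6, -4.7, 0, 0, 0, 0], [-0.6, -4.7, 0, 0, 0, 0], [-0.6, -4.7, 0, 0, 0, 0], [-0.6, -4.7, 0, 0, 0, 0], [-0.6, -4.7, 0, 0, 0, 0], [-0.6, -4.7, 0, 0, 0, 0], [0, 0, 0, 0, 0, 0], [0, 0, 0, 0, 0, 0], [0, 0, 0, 0, 0, 0], [0, 0, 0, 0, 0, 0]]]'

```text
time: 5.4
ee_pos: [0.5678, 0.0174, 0.1079]
eef_rot: [0.025, 1.0, 0.0, -0.001]
force: [-0.3, 0.2, -0.7]
grip_width: 0.027
grasp_force: 20.0
```

Run:
```python
from h import *
go(.569,.015,.0445)
p,w=cloud('wrist');save('w3',p);np.savez('pics/w3',p=p,w=w)
Z=w[...,2]
s=(Z>.022)&(Z<.035)&(abs(w[...,0]-.57)<.09)&(abs(w[...,1]-.05)<.2)
k,l,st,ce=cv2.connectedComponentsWithStats(s.astype(np.uint8))
for i in range(1,k):
    if st[i,4]>200:
        q=w[l==i];print(st[i],np.median(q[:,2]),cv2.minAreaRect(q[:,:2].astype(np.float32)),cv2.fitLine(q[:,:2].astype(np.float32),cv2.DIST_HUBER,0,.001,.001).ravel())
ee=observe()['ee_pos']
s=(Z>ee[2]-.045)&(Z<ee[2]-.008)&(np.hypot(w[...,0]-ee[0],w[...,1]-ee[1])<.025)
q=w[s];print('dowel',len(q),q.min(0),q.max(0));
```

```text
ee [0.5678 0.0174 0.1079] cm in tool now [-0.14 -0.23  6.34] in final tool [-0.13 -0.23  6.34] turn [ 0.02 -0.06  0.2 ] F [-0.3  0.2 -0.7]
[  105   127   372    75 10126] 0.030632036378205274 ((0.5425766110420227, 0.04769302159547806), (0.2897678315639496, 0.022601671516895294), 79.79467010498047) [0.17667204 0.9842698  0.54096305 0.04430342]
[ 135  217  103   22 1869] 0.03036594363689238 ((0.5921065211296082, -0.04200012981891632), (0.08552955090999603, 0.016382625326514244), 87.00323486328125) [ 0.02206964 -0.99975646  0.58951634 -0.04543301]
[ 277  218  194   22 3792] 0.03056636340630131 ((0.6004916429519653, 0.1135939359664917), (0.15963594615459442, 0.016645584255456924), 87.02825164794922) [0.06405395 0.99794644 0.60033864 0.14077392]
dowel 648 [0.55563258 0.00446529 0.07104932] [0.56963426 0.03143133 0.1000881 ]
```

View pics/w3.png

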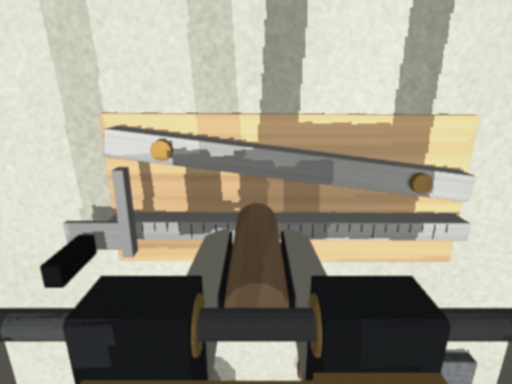

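Wrist view: the dowel hangs between fence (inner face at row ~213) and jaw, with the cursor blade far left at (122,210). The wrist fit matches the top one. The dowel axis is about (0.569, 0.018), clear of both sides, so I lower it.

Request:
play_rows --deltas '[[[0, 0, 2, 0, 0, 0.2], [0, 0, 2, 0, 0, 0], [0, 0, 1.2, 0, 0, 0], [0, 0, 0.5, 0, 0, 0], [0, 0, 0.3, 0, 0, 0], [0, 0, 0, 0, 0, 0], [0, 0, 0, 0, 0, 0], [0, 0, 0, 0, 0, 0]]]'

```text
time: 6.25
ee_pos: [0.5689, 0.0159, 0.0495]
eef_rot: [0.027, 1.0, -0.0, 0.001]
force: [0.8, -0.4, -0.7]
grip_width: 0.0269
grasp_force: 20.0
```

Run:
```python
from h import *
go(.569,.015,.0445)
```

```text
ee [0.5689 0.0159 0.0495] cm in tool now [-0.01 -0.09  0.5 ] in final tool [-0.01 -0.09  0.5 ] turn [-0.    0.08 -0.1 ] F [ 0.8 -0.4 -0.7]
```

Request:
play_rows --deltas '[[[0, 0, 0.25, 0, 0, 0], [0, 0, 0.2, 0, 0, 0], [0, 0, 0, 0, 0, 0], [0, 0, 0, 0, 0, 0], [0, 0, 0, 0, 0, 0]]]'

```text
time: 6.75
ee_pos: [0.5687, 0.0159, 0.0444]
eef_rot: [0.027, 1.0, -0.0, 0.0]
force: [0.2, -0.5, 3.4]
grip_width: 0.0272
grasp_force: 20.0
```

Request:
play_rows --deltas '[[[0, 1, 0, 0, 0, 0], [-0.05, 1.5, 0, 0, 0, 0], [-0.05, 1.5, 0, 0, 0, 0], [-0.05, 1.5, 0, 0, 0, 0], [-0.05, 1, 0, 0, 0, 0], [0, 0, 0, 0, 0, 0], [0, 0, 0, 0, 0, 0], [0, 0, 0, 0, 0, 0]]]'

```text
time: 7.55
ee_pos: [0.5741, 0.0833, 0.0444]
eef_rot: [0.027, 1.0, 0.001, 0.0]
force: [0.9, 3.4, 5.1]
grip_width: 0.0273
grasp_force: 20.0
```

Run:
```python
from h import *
go(.577,.11,.0445)
p,w=cloud('wrist');Z=w[...,2];ee=observe()['ee_pos']
s=(Z>.06)&(Z<.105)&(np.hypot(w[...,0]-ee[0],w[...,1]-ee[1])<.025)
q=w[s];print('dowel',len(q),np.percentile(q,1,0),q.max(0))
```

```text
ee [0.5741 0.0833 0.0444] cm in tool now [-0.14  2.68  0.  ] in final tool [-0.15  2.68 -0.01] turn [ 0.12  0.04 -0.03] F [0.9 3.4 5.1]
dowel 6300 [0.56220371 0.06142082 0.06099167] [0.57592104 0.10688933 0.10498793]
```

Request:
play_rows --deltas '[[[0, 0, -0.05, 0, 0, 0], [0, 0, 0, 0, 0, 0], [0, 0, 0, 0, 0, 0]]]'

```text
time: 7.9
ee_pos: [0.5737, 0.0815, 0.0444]
eef_rot: [0.027, 1.0, 0.0, -0.0]
force: [-0.4, 1.4, 3.2]
grip_width: 0.0271
grasp_force: 20.0
```

Request:
play_rows --deltas '[[[-0.05, 0.3, 0, 0, 0, 0], [0, 0.3, 0, 0, 0, 0], [-0.05, 0.3, 0, 0, 0, 0], [0, 0.3, 0, 0, 0, 0], [0, 0, 0, 0, 0, 0], [0, 0, 0, 0, 0, 0]]]'

```text
time: 8.5
ee_pos: [0.5755, 0.0931, 0.0445]
eef_rot: [0.027, 1.0, 0.0, 0.0]
force: [0.9, 0.5, 1.8]
grip_width: 0.0271
grasp_force: 20.0
```

Request:
play_rows --deltas '[[[0, 0.2, 0, 0, 0, 0], [-0.05, 0.2, 0, 0, 0, 0], [0, 0.2, 0, 0, 0, 0], [0, 0.2, 0, 0, 0, 0], [0, 0, 0, 0, 0, 0], [0, 0, 0, 0, 0, 0]]]'

```text
time: 9.1
ee_pos: [0.5764, 0.1011, 0.0444]
eef_rot: [0.027, 1.0, 0.0, -0.0]
force: [-0.1, 0.9, 1.8]
grip_width: 0.0271
grasp_force: 20.0
```

Request:
play_rows --deltas '[[[0, 0.2, 0, 0, 0, 0], [0, 0.2, 0, 0, 0, 0], [0, 0, 0, 0, 0, 0], [0, 0, 0, 0, 0, 0]]]'

```text
time: 9.5
ee_pos: [0.5766, 0.1049, 0.0445]
eef_rot: [0.027, 1.0, 0.0, -0.0]
force: [-0.1, 0.6, 1.2]
grip_width: 0.0273
grasp_force: 20.0
```

Request:
play_rows --deltas '[[[0, 0.15, 0, 0, 0, 0], [0, 0.1, 0, 0, 0, 0], [0, 0, 0, 0, 0, 0], [0, 0, 0, 0, 0, 0]]]'

```text
time: 9.9
ee_pos: [0.5768, 0.1072, 0.0444]
eef_rot: [0.027, 1.0, 0.0, 0.0]
force: [0.9, 0.4, -0.4]
grip_width: 0.0268
grasp_force: 20.0
```

Run:
```python
from h import *
go(.577,.11,.0445)
p,w=cloud('wrist');save('w4',p);Z=w[...,2];ee=observe()['ee_pos']
for a,b,n in((.06,.09,'dowel'),):
    s=(Z>a)&(Z<b)&(np.hypot(w[...,0]-ee[0],w[...,1]-ee[1])<.02)
    q=w[s];print(n,np.percentile(q,1,0)); 
s=(Z>.022)&(Z<.035)&(abs(w[...,0]-.57)<.09)&(abs(w[...,1]-.05)<.2)
k,l,st,ce=cv2.connectedComponentsWithStats(s.astype(np.uint8))
for i in range(1,k):
    if st[i,4]>200: q=w[l==i];print(cv2.minAreaRect(q[:,:2].astype(np.float32)))
```

```text
ee [0.5768 0.1072 0.0444] cm in tool now [-0.01  0.28 -0.01] in final tool [-0.01  0.28 -0.01] turn [ 0.01  0.   -0.1 ] F [ 0.9  0.4 -0.4]
dowel [0.56484976 0.09049118 0.06045199]
((0.552596390247345, 0.07372266799211502), (0.23455815017223358, 0.033172134310007095), 79.79959106445312)
((0.5948159098625183, 0.004701659083366394), (0.12776583433151245, 0.017003916203975677), 86.99561309814453)
((0.6026301980018616, 0.16894936561584473), (0.04802829399704933, 0.0149890948086977), 87.14696502685547)
```

View pics/w4.png

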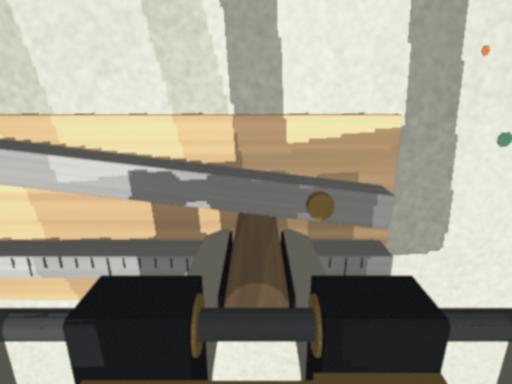

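The dowel stands in the slot just about touching the jaw (256,215), with no load yet. I press on in 1 mm steps.

Request:
play_rows --deltas '[[[0, 0.1, 0, 0, 0, 0], [0, 0.1, 0, 0, 0, 0], [0, 0, 0, 0, 0, 0], [0, 0, 0, 0, 0, 0]]]'

```text
time: 10.35
ee_pos: [0.577, 0.1092, 0.0445]
eef_rot: [0.027, 1.0, 0.0, 0.0]
force: [2.4, -0.8, -1.4]
grip_width: 0.0275
grasp_force: 20.0
```

Request:
play_rows --deltas '[[[0, 0.1, 0, 0, 0, 0], [0, 0.1, 0, 0, 0, 0], [0, 0, 0, 0, 0, 0], [0, 0, 0, 0, 0, 0]]]'

```text
time: 10.75
ee_pos: [0.5773, 0.111, 0.0447]
eef_rot: [0.027, 1.0, -0.0, 0.0]
force: [3.2, -3.0, -1.1]
grip_width: 0.0273
grasp_force: 20.0
```

Request:
play_rows --deltas '[[[-0.05, 0, 0, 0, 0, 0], [-0.05, 0, 0, 0, 0, 0], [0, 0, 0, 0, 0, 0], [0, 0, 0, 0, 0, 0]]]'

```text
time: 11.15
ee_pos: [0.5776, 0.1112, 0.0445]
eef_rot: [0.027, 1.0, 0.0, -0.0]
force: [-2.2, -2.0, 3.7]
grip_width: 0.0272
grasp_force: 20.0
```

Request:
play_rows --deltas '[[[0, 0.1, 0, 0, 0, 0], [0, 0, 0, 0, 0, 0], [0, 0, 0, 0, 0, 0]]]'

```text
time: 11.45
ee_pos: [0.5776, 0.1115, 0.0444]
eef_rot: [0.028, 1.0, -0.001, -0.001]
force: [-2.2, -4.9, 3.9]
grip_width: 0.0272
grasp_force: 20.0
```

Request:
play_rows --deltas '[[[0.03, 0.1, 0, 0, 0, 0], [0, 0, 0, 0, 0, 0], [0, 0, 0, 0, 0, 0], [0, 0, 0, 0, 0, 0]]]'

```text
time: 11.85
ee_pos: [0.5776, 0.1119, 0.0444]
eef_rot: [0.028, 1.0, -0.001, -0.0]
force: [-1.5, -6.5, 4.0]
grip_width: 0.0268
grasp_force: 20.0
```

Request:
play_rows --deltas '[[[0, 0.08, 0, 0, 0, 0], [0, 0, 0, 0, 0, 0], [0, 0, 0, 0, 0, 0], [0, 0, 0, 0, 0, 0], [0, 0, 0, 0, 0, 0]]]'

```text
time: 12.35
ee_pos: [0.5776, 0.1122, 0.0445]
eef_rot: [0.028, 1.0, -0.001, -0.0]
force: [-2.4, -9.5, 3.6]
grip_width: 0.0274
grasp_force: 20.0
```

Request:
play_rows --deltas '[[[0, -0.1, 0, 0, 0, 0], [0, 0, 0, 0, 0, 0]]]'

```text
time: 12.55
ee_pos: [0.5776, 0.1121, 0.0445]
eef_rot: [0.028, 1.0, -0.001, -0.0]
force: [-1.7, -6.5, 3.4]
grip_width: 0.0269
grasp_force: 20.0
```

Request:
play_rows --deltas '[[[0, 0, 0, 0, 0, 0], [0, 0, 0, 0, 0, 0], [0, 0, 0, 0, 0, 0], [0, 0, 0, 0, 0, 0], [0, 0, 0, 0, 0, 0], [0, 0, 0, 0, 0, 0]]]' --hand 0.65

```text
time: 13.15
ee_pos: [0.5778, 0.113, 0.0445]
eef_rot: [0.027, 1.0, 0.0, -0.0]
force: [-0.8, 0.8, 0.1]
grip_width: 0.0605
grasp_force: 0.0
```

Run:
```python
from h import *
go(.577,.11,.0445)
p,w=cloud('wrist');save('w5',p);Z=w[...,2];ee=observe()['ee_pos']
s=(Z>.088)&(Z<.112)&(np.hypot(w[...,0]-ee[0],w[...,1]-ee[1])<.022)
q=w[s];print(len(q),np.percentile(q,[1,50,99],0))
```

```text
ee [0.5778 0.113  0.0445] cm in tool now [ 0.06 -0.31  0.  ] in final tool [ 0.06 -0.31  0.  ] turn [ 0.01 -0.   -0.09] F [-0.8  0.8  0.1]
2252 [[0.56583016 0.10063547 0.08833784]
 [0.57024533 0.11329946 0.10086035]
 [0.57738065 0.12548099 0.1027776 ]]
```

View pics/w5.png

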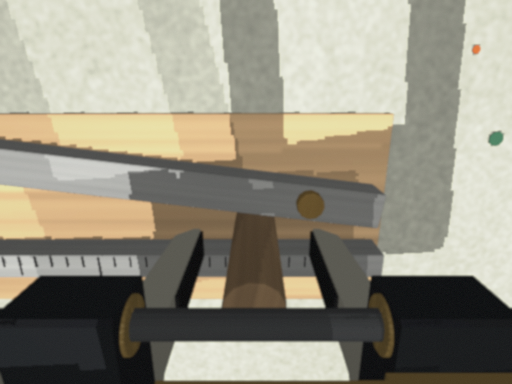

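Released. The dowel stands wedged and upright at (0.579, 0.113), with its top at ~0.101. Now retreat upward and go to the cursor grip.

Request:
play_rows --deltas '[[[0, 0, -2, 0, 0, 0], [0, 0, -4.5, 0, 0, 0], [0, 0, -4.5, 0, 0, 0], [0, 0, -4.5, 0, 0, 0], [0.4, -3.8, 0, 0, 0, 0], [0.4, -3.9, 0, 0, 0, 0], [0.4, -3.9, 0, 0, 0, 0], [0.4, -3.9, 0, 0, 0, 0], [0.4, -3.9, 0, 0, 0, 0], [0.4, -3.8, 0, 0, 0, 0], [0, 0, 0, 0, 0, 0], [0, 0, 0, 0, 0, 0]]]'

```text
time: 14.4
ee_pos: [0.5409, -0.118, 0.1995]
eef_rot: [0.029, 1.0, 0.0, 0.0]
force: [0.1, -0.1, -0.7]
grip_width: 0.0605
grasp_force: 0.0
```

Run:
```python
from h import *
p,w=cloud('wrist');save('w6',p);Z=w[...,2]
s=(Z>.065)&(Z<.1)&(np.hypot(w[...,0]-.594,w[...,1]+.118)<.03)
q=w[s];print(len(q),q.min(0),q.max(0)); t=q[q[:,2]>.08];print(t.mean(0),np.ptp(t,0))
s=(Z>.04)&(Z<.055)&(w[...,0]<.575)&(w[...,0]>.53)&(w[...,1]<-.03)&(w[...,1]>-.14);q=w[s];print('blade',len(q),q.min(0),q.max(0))
s=(Z>.085)&(Z<.115)&(w[...,1]>.05);q=w[s];print('dowel',len(q),q.mean(0) if len(q) else 0)
go(.596,-.118,.053)
```

```text
370 [ 0.58661343 -0.12661409  0.06518805] [ 0.60485414 -0.11236963  0.08970823]
[ 0.59456361 -0.1194035   0.08675767] [0.01824071 0.01424445 0.0096145 ]
blade 350 [ 0.53398831 -0.08630425  0.04012827] [ 0.57489972 -0.07650934  0.05202344]
dowel 554 [0.57664054 0.10298382 0.09559339]
ee [ 0.5411 -0.1171  0.1995] cm in tool now [-5.48  0.2  14.65] in final tool [-5.48  0.2  14.65] turn [ 0.03  0.   -0.14] F [-0.1 -0.3  0.4]
```

Request:
play_rows --deltas '[[[-2.8, 0, 0, 0, 0, 0], [-2.7, 0.1, 0, 0, 0, 0], [0, 0, 4, 0, 0, 0], [0, 0, 4, 0, 0, 0], [0, 0, 4, 0, 0, 0], [0, 0, 2.4, 0, 0, 0], [0, 0, 0, 0, 0, 0], [0, 0, 0, 0, 0, 0]]]'

```text
time: 15.25
ee_pos: [0.5961, -0.1179, 0.0553]
eef_rot: [0.027, 1.0, 0.0, -0.0]
force: [0.5, 1.0, 1.0]
grip_width: 0.0606
grasp_force: 0.0
```

Request:
play_rows --deltas '[[[0, 0, 0, 0, 0, 0], [0, 0, 0, 0, 0, 0], [0, 0, 0, 0, 0, 0], [0, 0, 0, 0, 0, 0], [0, 0, 0, 0, 0, 0], [0, 0, 0, 0, 0, 0], [0, 0, 0, 0, 0, 0], [0, 0, 0, 0, 0, 0]]]' --hand 0 --force 8

```text
time: 16.05
ee_pos: [0.5961, -0.1196, 0.0556]
eef_rot: [0.028, 1.0, -0.0, 0.0]
force: [-0.3, -0.7, 1.4]
grip_width: 0.0139
grasp_force: 8.0
```

Request:
play_rows --deltas '[[[0, 1, 0, 0, 0, 0], [0, 2, 0, 0, 0, 0], [0, 2.5, 0, 0, 0, 0], [0, 2.5, 0, 0, 0, 0], [0, 2.5, 0, 0, 0, 0], [0, 2.5, 0, 0, 0, 0], [0, 2, 0, 0, 0, 0], [0, 1, 0, 0, 0, 0], [0, 0, 0, 0, 0, 0], [0, 0, 0, 0, 0, 0], [0, 0, 0, 0, 0, 0]]]'

```text
time: 17.15
ee_pos: [0.6047, 0.0397, 0.0556]
eef_rot: [0.028, 1.0, 0.0, -0.0]
force: [-1.9, 1.3, 2.0]
grip_width: 0.014
grasp_force: 8.0
```

Run:
```python
from h import *
s=observe();print(s['ee_pos'],s['force'],(s['ee_pos'][:2]@[.0531,.9986]+.08778)*1000,(s['ee_pos'][:2]@[-.9986,.0531]-np.array([.5961,-.1196])@[-.9986,.0531])*1000)
```

```text
[0.60472337 0.03973473 0.05558582] [-1.94523383  1.34163984  2.01221978] 159.56990989576246 -0.15062548084576743
```

17.3 mm remain. Next, 15 mm, then 1 mm steps.

Request:
play_rows --deltas '[[[0, 0.4, 0, 0, 0, 0], [0, 0.4, 0, 0, 0, 0], [0, 0.4, 0, 0, 0, 0], [0, 0.2, 0, 0, 0, 0], [0, 0.1, 0, 0, 0, 0], [0, 0, 0, 0, 0, 0], [0, 0, 0, 0, 0, 0]]]'

```text
time: 17.85
ee_pos: [0.6056, 0.0556, 0.0556]
eef_rot: [0.027, 1.0, 0.0, -0.0]
force: [-2.7, 0.8, 4.0]
grip_width: 0.0138
grasp_force: 8.0
```

Request:
play_rows --deltas '[[[0, 0.1, 0, 0, 0, 0], [0, 0, 0, 0, 0, 0], [0, 0, 0, 0, 0, 0]]]'

```text
time: 18.15
ee_pos: [0.6057, 0.0563, 0.0556]
eef_rot: [0.027, 1.0, 0.0, -0.0]
force: [-2.7, 0.6, 4.9]
grip_width: 0.0142
grasp_force: 8.0
```

```bash
cat >> h.py <<'E'
def fine():
    s=observe();print(s['ee_pos'],s['force'],(s['ee_pos'][:2]@[.0531,.9986]+.08778)*1000)
    p,w=cloud('wrist');Z=w[...,2];P=w[...,:2];a=P@np.array([.0531,.9986])
    b=-(P-np.array([.5873,.0177]))@np.array([.9986,-.0531])
    q=a[(Z>.044)&(Z<.053)&(b>.034)&(b<.055)&(abs(a-.09)<.06)];print('blade a',len(q),np.percentile(q,[2,50,98]) if len(q) else 0)
    m=(Z>.06)&(Z<.105)&(b>-.01)&(b<.04)&(abs(a-.143)<.03);q=a[m];print('dowel a',len(q),np.percentile(q,[1,50,99]) if len(q) else 0)
    return p
E
python3 - <<'E'
from h import *
save('w7',fine())
E
```

```text
[0.60569465 0.05627149 0.05556817] [-2.73355375  0.6012534   4.87099729] 176.1350948110867
blade a 437 [0.12108448 0.12473152 0.12898287]
dowel a 5114 [0.12959012 0.13932051 0.15483085]
```

View pics/w7.png

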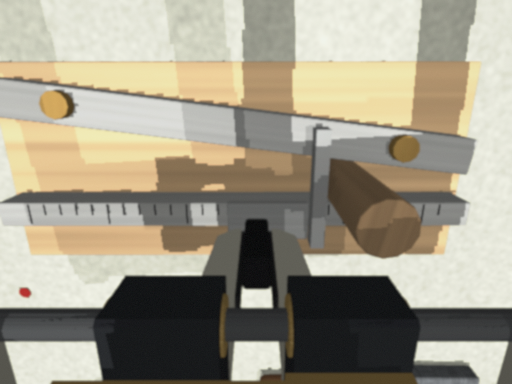

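Wrist view: the blade at (320,185) is within about 1 mm of the dowel, which is still upright. Creep the last bit.

Request:
play_rows --deltas '[[[0, 0.05, 0, 0, 0, 0], [0, 0, 0, 0, 0, 0], [0, 0, 0, 0, 0, 0]]]'

```text
time: 18.5
ee_pos: [0.6057, 0.0567, 0.0556]
eef_rot: [0.027, 1.0, -0.0, -0.0]
force: [-3.2, -2.3, 5.4]
grip_width: 0.0137
grasp_force: 8.0
```

Request:
play_rows --deltas '[[[0, 0.05, 0, 0, 0, 0], [0, 0, 0, 0, 0, 0], [0, 0, 0, 0, 0, 0]]]'

```text
time: 18.8
ee_pos: [0.6057, 0.0568, 0.0555]
eef_rot: [0.028, 1.0, -0.0, -0.0]
force: [-4.2, -3.6, 5.0]
grip_width: 0.014
grasp_force: 8.0
```

Contact is felt: the TCP stopped and the force rose to ~3 N. I relax a little, open and lift away.

Request:
play_rows --deltas '[[[0, -0.07, 0, 0, 0, 0], [0, 0, 0, 0, 0, 0]]]'

```text
time: 19.0
ee_pos: [0.6057, 0.0566, 0.0556]
eef_rot: [0.027, 1.0, 0.0, -0.0]
force: [-3.9, -0.4, 5.5]
grip_width: 0.0137
grasp_force: 8.0
```

Request:
play_rows --deltas '[[[0, 0, 0, 0, 0, 0], [0, 0, 0, 0, 0, 0], [0, 0, 0, 0, 0, 0], [0, 0, 0, 0, 0, 0], [0, 0, 0, 0, 0, 0]]]' --hand 0.4

```text
time: 19.5
ee_pos: [0.6058, 0.0566, 0.0554]
eef_rot: [0.027, 1.0, 0.0, 0.0]
force: [0.1, 1.2, 0.2]
grip_width: 0.0371
grasp_force: 0.0
```

Request:
play_rows --deltas '[[[0, 0, -1, 0, 0, 0], [0, 0, -3, 0, 0, 0], [0, 0, -4, 0, 0, 0], [0, 0, -4, 0, 0, 0], [2.5, 0, 0, 0, 0, 0], [2.5, 0, 0, 0, 0, 0], [0, 0, 0, 0, 0, 0], [0, 0, 0, 0, 0, 0], [0, 0, 0, 0, 0, 0]]]'

```text
time: 20.4
ee_pos: [0.5566, 0.0593, 0.176]
eef_rot: [0.028, 1.0, 0.0, 0.001]
force: [-0.9, 0.1, -0.2]
grip_width: 0.0376
grasp_force: 0.0
```

Run:
```python
from h import *
save('w8',fine())
```

```text
[0.55660123 0.05925181 0.17603041] [-0.85872159  0.09823432 -0.2487556 ] 176.50438408800034
blade a 142 [0.12180695 0.12575082 0.12977096]
dowel a 1296 [0.13005111 0.14125349 0.15538523]
```

View pics/w8.png

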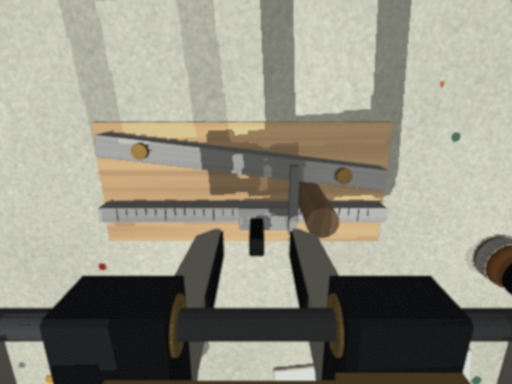

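The blade at (294,197) rests against the upright, wedged dowel (gap under 1 mm), and the gripper is clear. I hand it in.

```bash
python3 -c "
from bench import *
print(job_done())"
```

```text
the job is handed in; nothing more can be done
None
```

The job is handed in, verdict not shown: the dowel (about 27 mm thick, from the finger opening) was pressed in with about 9 N and left wedged and upright, with the cursor blade resting lightly against it (gap under 1 mm).

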